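Close the control-box flap and lock its quarter-turn stud

TASK

Swing the open flap of the grey control box shut, then fasten it with its red wing-head stud: press the head down against its spring until you lightly feel the stop underneath, turn it a quarter turn clockwise (seen from above) and let it come up so that its cross bar catches and it stays locked by itself. Be gentle at the stop (its depth differs from box to box; do not ram the stud into it) and leave the other things on the bench where they are.

Things in the scene. Friction and masses are not known exactly. Their poses are not given: they have to be found in the camera images.
- control_box: Grey steel control box screwed to the bench, 170 (x) x 200 (y) x 75 mm (z), open at the top under its flap. Origin: centre of its underside; x points from its front to its back (hinge side), z up. Fixed. The flap's hinge lies along the box's y at box x = +85, z = 75 mm; the stud's axis is at box x = -45 mm, y = 0 (flap shut).
- flap (a joint): Opening angle of the aluminium flap (176 x 206 x 4 mm), rad: 0 = shut (top face at box z = 79 mm), grows as the front edge rises; starts at 0.45 to 0.85. Stiff hinge (0.3 N m friction: 5 to 7 N to push down half-way along), so it stays where it is left. A push straight down shuts it; flat free surface lies about 60 mm left and right of the stud's line.
- flap_edge (a point): Middle of the flap's front (free) edge, on its top face, 173 mm from the hinge.
- stud_grip (a point): Centre of the stud's red wing (36 long, 10 thick, 24 mm high), 37 mm above the flap's top when not pressed. x along the wing, z along the stud's axis (up when the flap is shut). Wing starts along box x within 5 degrees. Below it a round black collar, 42 mm across, moves down with it: top 12 mm below this point, underside 21 mm above the flap.
- stud (a joint): Turn of the stud, rad: 0 = unlocked, grows clockwise from above, 1.57 = locked (wing along box y); ends at -0.1 and 1.63. Unpressed, a slot blocks its cross bar; pressed enough, it turns. A weak spring (0.03 N m/rad) turns it back if let go before it has caught. At 1.57 the bar is under a catch groove: hold it (within 5 degrees), let it rise about 3 mm, and it stays at 1.4 to 1.63.
- stem: Sprung stem carrying wing, collar and cross bar. Origin: on the axis at the flap's top face when unpressed; sinks with the stud, 20 mm at most. Spring 3 N plus 0.3 N/mm. The press that frees the turn is 4.5 to 13.5 mm, differs each time and no reading shows it; a sprung stop comes 2 mm later (force then rises 25 N/mm). It turns freely between the two or lightly on the stop.
- receptacle: Steel bracket inside the box under the stud; holds the slotted brass cam plate and the sprung stop at a depth that varies and does not show. Origin: centre of its foot, on the stud's axis. Fixed.
- screw_dish: Round steel dish of screws, 86 mm across, 26 mm high; a bystander, to be left alone (origin at the centre of its underside).
- tape_measure: Olive tape measure standing on its base, 58 x 77 x 62 mm; a bystander, to be left alone (origin at the centre of its underside).
- mug: Green mug, 86 mm across, 96 mm high; a bystander, to be left alone (origin at the centre of its underside).
- screwdriver: Orange-handled screwdriver, 235 mm long; a bystander, to be left alone (origin at the centre of its underside).
- masking_tape: Roll of masking tape lying flat, 96 mm across, 25 mm high; a bystander, to be left alone (origin at the centre of its underside).
- offcut_block: Pine block, 75 x 83 x 40 mm; a bystander, to be left alone (origin at the centre of its underside).

How it is judged:
By the outcome, as a careful person would: the job done as asked, in the order asked, and still so for the second after the job is handed in, with the robot touching nothing.
It also fails if it takes over 53 s, if anything falls off the work surface, if the arm or the gripper's body presses on something with over 40 N, if the wrist force passes 120 N, or if a joint passes its speed limit or range.

ROBOT

A 6-joint arm with a two-finger parallel gripper is mounted at the origin on a cart in front of the work surface, level with it; the furniture and walls round the work are solid. World frame = base frame: x ahead of the robot, y to its left, z up, the work surface at z = 0. Lengths are in m, angles in rad, forces in N, time in s.
With the tool pointing down it reaches from about 0.35 to 0.875 m from the base axis. Payload 15.5 kg.
Tool frame: the origin (TCP) lies midway between the tips of the shut fingers; the grasp point (between the pads) lies bot.hold_point_z behind it (bot.hold_point_z is the distance from the TCP to the grasp point, in m); z points along the fingers, y is the line along which they close (so a half turn about z gives the same grasp; the last joint's range is limited). The gripper opens to 85 mm and grips with 20 to 120 N. Pads are 22 mm wide; open, the fingers measure 114 mm over their backs; the gripper's body (76 mm by 85 mm) begins 54 mm behind the grasp point. The pads swing forward as they close: fully open they stand 13 mm farther back than shut.
Start: joints at [-1.236, 0.494, 1.345, -0, 1.302, -0.096], TCP at [0.261, -0.568, 0.231] pointing down, gripper open.
Joint ranges: [-2.91, 2.91], [-0.82, 2.16], [0.22, 2.67], [-1.22, 4.37], [0.12, 2.79], [-3.08, 3.08]. Speed limits (rad/s): [1.89, 1.89, 2.57, 3.01, 3.01, 3.01].

INTERFACE

Orientations are given as [roll, pitch, yaw] about the fixed x, y, z axes, in that order (R = Rz(yaw) Ry(pitch) Rx(roll)).
In Python, from station import bot gives the robot as it stands. Calls block until the motion is done:
- bot.move_to(position, orientation): joint-space move of the TCP to a pose.
- bot.move_l(position, feed=0.15, frame=None, stop_force=None): straight line of the TCP; frame=None keeps the orientation; feed is the mean speed in m/s. With stop_force (N) it stops when the force on the tool has changed by that much, and returns True; else False.
- bot.move_joints(angles): joint-space move.
- bot.set_gripper(opening): opening from 0.0 (shut) to 1.0 (fully open); the grip force is fixed at half the most; returns when the fingers have stopped.
- bot.wait(seconds).
- bot.solve_ik(position, orientation): joint angles nearest the present ones, or None.
- bot.get_obs(): the state.
- bot.grab_frame(name): name is "scene" or "side" or "wrist"; returns the picture (400x640x3 uint8, red, green, blue); there is no depth.
- bot.camera_model(name): a dict with "camera_matrix" (3x3 intrinsics, pixels), "distortion" ([k1, k2, p1, p2, k3] as OpenCV has them; the pictures are not rectified), "extrinsics" (4x4, takes a point from camera to world coordinates); the wrist camera has in their place "hand_eye" (4x4, takes a point from camera to tool coordinates, whose origin is the TCP and whose axes are the flange's). Camera axes: x right, y down, z forward; pixel columns grow to the right and rows downward; lengths in m; the calibration is good to about 2 mm. A picture is of the moment at which its call begins: read the wrist's pose just before it. camera_model takes no time and is no camera call.
A pose or a line that the arm cannot do raises bot.IKError and nothing moves.
- bot.sign_off(): hands the job in; it is judged then, once.
The state is a dict: "clock": time; "joint_pos": joint angles; "qvel": joint speeds; "effort": joint torques, N m; "tool_pos": TCP position; "tcp_rot": TCP orientation; "wrist_force": force on the tool from outside, world axes, zero at the start; "torque": the same for the moment, N m; "width": opening from 0.0 (shut) to 1.0 (fully open); "gripper_force": force on a finger pad.
Only numpy, scipy, OpenCV 4.12 (cv2) and the standard library are available. Lean on these libraries where they do the work, as an engineer would, in place of code of your own. Each camera call takes 0.05 s, during which the arm holds its last target. There are 200 camera calls.

## Working session

There is one attempt and no reset: what is moved stays moved. The work goes in short steps, each a Python script; the robot and the scene stay as the last script left them, time stands still between calls to the robot, and variables do not carry over. Pictures are saved under pics/ and viewed, at most 10 in all, crops included, and the job is handed in when it is done.

```bash
ls; mkdir -p pics; python3 - <<'E'
from station import bot
import cv2,numpy as np
a=bot.grab_frame("scene");b=bot.grab_frame("side")
cv2.imwrite("pics/a.png",a[:,:,::-1]);cv2.imwrite("pics/b.png",b[:,:,::-1])
np.set_printoptions(precision=4,suppress=True)
for n in("scene","side","wrist"):print(bot.camera_model(n))
print(bot.get_obs(),bot.hold_point_z)
E
```

```text
pics
{'camera_matrix': array([[501.1136,   0.    , 313.2065],
       [  0.    , 501.1136, 205.3181],
       [  0.    ,   0.    ,   1.    ]]), 'distortion': array([-0.0238,  0.    ,  0.    ,  0.    ,  0.    ]), 'extrinsics': array([[-0.0839, -0.4694,  0.879 , -1.1562],
       [-0.9962,  0.0186, -0.0851,  0.2943],
       [ 0.0236, -0.8828, -0.4692,  1.0347],
       [ 0.    ,  0.    ,  0.    ,  1.    ]])}
{'camera_matrix': array([[367.8873,   0.    , 322.5346],
       [  0.    , 367.8873, 199.995 ],
       [  0.    ,   0.    ,   1.    ]]), 'distortion': array([0.0254, 0.    , 0.    , 0.    , 0.    ]), 'extrinsics': array([[-0.9988, -0.0352,  0.0332,  0.5217],
       [-0.0483,  0.6744, -0.7368,  1.0578],
       [ 0.0036, -0.7375, -0.6753,  0.9304],
       [ 0.    ,  0.    ,  0.    ,  1.    ]])}
{'camera_matrix': array([[289.0893,   0.    , 320.0987],
       [  0.    , 289.0893, 195.1967],
       [  0.    ,   0.    ,   1.    ]]), 'distortion': array([0.0182, 0.    , 0.    , 0.    , 0.    ]), 'hand_eye': array([[-0.0004, -0.9495, -0.3137,  0.0791],
       [ 1.    , -0.0008,  0.001 , -0.0002],
       [-0.0012, -0.3137,  0.9495, -0.1414],
       [ 0.    ,  0.    ,  0.    ,  1.    ]])}
{'clock': 0.1, 'joint_pos': array([-1.2355,  0.4942,  1.3461, -0.    ,  1.3025, -0.0955]), 'qvel': array([-0.0006, -0.0008, -0.0023, -0.0008, -0.    , -0.001 ]), 'effort': array([  0.0018, -88.3585, -38.4562,  -0.0003,   0.0053,  -0.    ]), 'tool_pos': array([ 0.2609, -0.5676,  0.2307]), 'tcp_rot': array([-3.1405, -0.0001,  0.4308]), 'wrist_force': array([-0.7391,  0.342 ,  0.2258]), 'torque': array([ 0.0268,  0.001 , -0.0127]), 'gripper_force': 0.0, 'width': 1.0035836926220258} 0.0187
```

View pics/a.png

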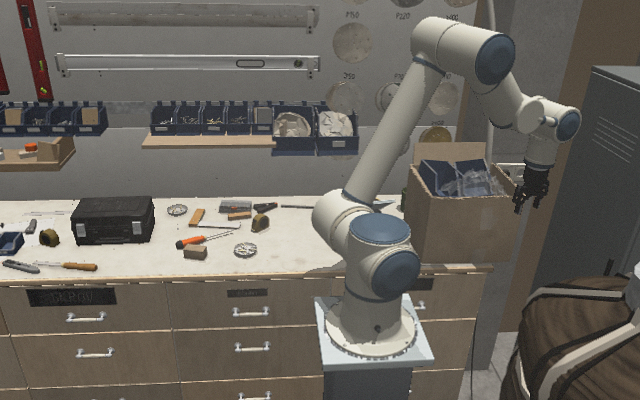

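View pics/b.png

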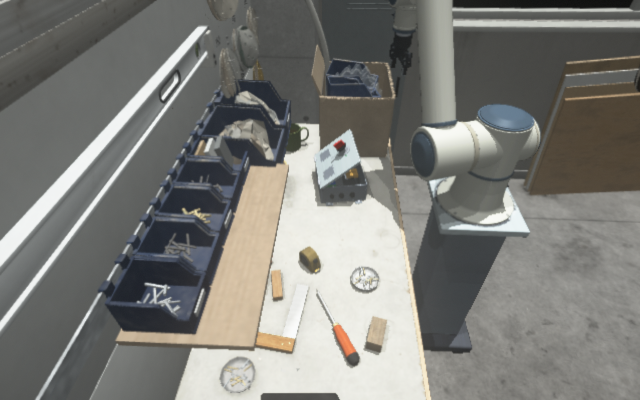

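Scene view: the control box is hidden behind the arm. Side view: grey box at about (342,182), flap open with the red stud at (340,146), and the cardboard carton just beyond it (320–392, 65–155). I'll enlarge that area.

```bash
cat > h.py <<'E'
from station import bot
import cv2,numpy as np
from scipy.spatial.transform import Rotation as R
np.set_printoptions(precision=4,suppress=True)
def ray(name,uv,T=None):
    m=bot.camera_model(name)
    if T is None:T=m["extrinsics"]
    p=cv2.undistortPoints(np.float64(uv).reshape(-1,1,2),m["camera_matrix"],m["distortion"]).reshape(-1,2)
    d=np.c_[p,np.ones(len(p))]@T[:3,:3].T
    return T[:3,3],d
def plane(name,uv,z,T=None):
    o,d=ray(name,uv,T);return o+d*((z-o[2])/d[:,2])[:,None]
def wristT():
    s=bot.get_obs();T=np.eye(4);T[:3,:3]=R.from_euler("xyz",s["tcp_rot"]).as_matrix();T[:3,3]=s["tool_pos"]
    return T@bot.camera_model("wrist")["hand_eye"]
E
python3 - <<'E'
from h import *
b=cv2.imread("pics/b.png")[120:215,290:410]
cv2.imwrite("pics/b2.png",cv2.resize(b,None,fx=6,fy=6,interpolation=cv2.INTER_CUBIC))
h=cv2.cvtColor(b,cv2.COLOR_BGR2HSV);m=((h[:,:,0]<8)|(h[:,:,0]>172))&(h[:,:,1]>150)&(h[:,:,2]>60)
ys,xs=np.nonzero(m);print(len(xs),xs.mean()+290,ys.mean()+120)
print(plane("side",[[340,146],[322,202],[367,201],[395,155]],0.0))
E
```

```text
10 337.4 143.3
[[ 0.5069 -0.3174  0.    ]
 [ 0.5689  0.0538  0.    ]
 [ 0.4014  0.0396  0.    ]
 [ 0.2687 -0.2612  0.    ]]
```

View pics/b2.png

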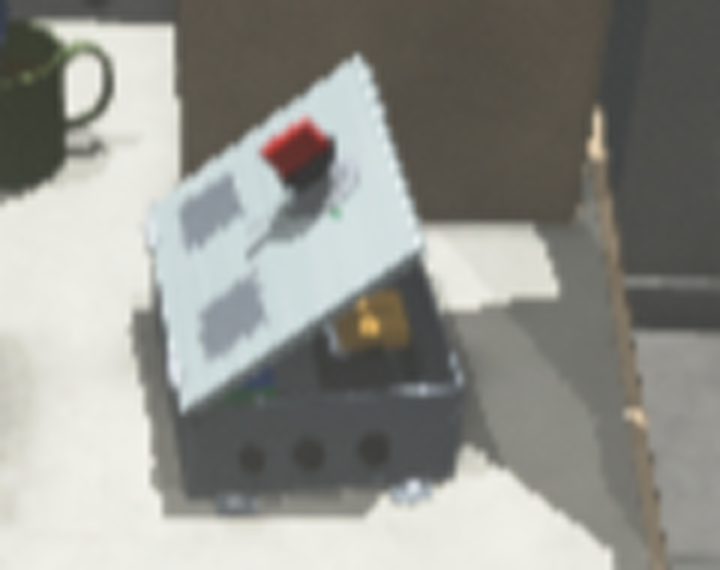

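Crop: near bottom box edge runs from side px (321.7,202.5) to (365,200). Flap near hinge corner is at about (321,187), near front corner at (360,161) and the red wing at (339,145). The box centre comes out near (0.49,-0.05).

```bash
python3 - <<'E'
from h import *
p=plane("side",[[321.7,202.5],[365,200]],0.0);d=p[0]-p[1];b=np.arctan2(d[1],d[0])
ex=np.r_[np.cos(b),np.sin(b),0];ey=np.r_[-ex[1],ex[0],0]
c=p.mean(0)-.1*ey;print("box",c,b,np.linalg.norm(d))
def py(uv,yb): # onto box plane y=yb
    o,dd=ray("side",uv);return [((o+r*((yb-(o-c)@ey)/(r@ey)))-c)@np.c_[ex,ey,[0,0,1]] for r in dd]
f=np.array(py([[321,187],[360,161]],.103));print(f,np.arctan2(f[1,2]-.075,.085-f[1,0]))
print(np.array(py([[337.5,144]],0)))
# carton: near face
g=plane("side",[[319,157],[387,157]],0);print("carton",g)
o,dd=ray("side",[[322,97],[395,97],[318,47]]);y=g[:,1].mean();print(o+dd*((y-o[1])/dd[:,1])[:,None])
for pos in([.49,.0,.3],list(c[:2]-.045*ex[:2])+[.15]):
  for yaw in(b,b+np.pi): 
    q=bot.solve_ik(pos,[np.pi,0,yaw]);print(yaw,q)
print(bot.solve_ik(list(c[:2]-.045*ex[:2])+[.1],[np.pi,0,b+np.pi/2]))
E
```

```text
box [ 0.5029 -0.0536  0.    ] 0.1368008807091067 0.16281778524315466
[[ 0.0843  0.103   0.0784]
 [-0.0484  0.103   0.1848]] 0.6883699128923376
[[ 0.0163 -0.      0.1882]]
carton [[ 0.5958 -0.2294  0.    ]
 [ 0.3043 -0.2447  0.    ]]
[[ 0.584  -0.2371  0.2737]
 [ 0.3096 -0.2371  0.2809]
 [ 0.5983 -0.2371  0.4587]]
0.1368008807091067 [-0.1219  0.2344  1.5646 -0.      1.3426  1.3121]
3.2783935342988997 [-0.1219  0.2344  1.5646  0.      1.3426 -1.8295]
0.1368008807091067 [-0.2589  0.3811  1.8345 -0.      0.926   1.1751]
3.2783935342988997 [-0.2589  0.3811  1.8345  0.      0.926  -1.9665]
[-0.2589  0.4664  1.8855 -0.      0.7897 -0.3957]
```

```bash
python3 - <<'E'
from h import *
b=.11;c=np.array([.5005,-.0536])
e=np.array([[np.cos(b),np.sin(b)],[-np.sin(b),np.cos(b)]])
p=c+np.array([-.02,.065])@e; o=[np.pi,0,b-np.pi]
s=bot.get_obs()["tool_pos"]
bot.move_l([s[0],s[1],.42],feed=.3)
bot.move_to([*p,.40],o); print(bot.get_obs()["clock"])
bot.set_gripper(0.0)
T=wristT();im=bot.grab_frame("wrist");cv2.imwrite("pics/w1.png",im[:,:,::-1]);np.save("w1T.npy",T)
print(bot.move_l([*p,.22],feed=.25), bot.get_obs()["wrist_force"])
print(bot.move_l([*p,.095],feed=.08,stop_force=25), bot.get_obs()["wrist_force"],bot.get_obs()["tool_pos"])
print(bot.move_l([*p,.0775],feed=.025,stop_force=15), bot.get_obs()["wrist_force"],bot.get_obs()["tool_pos"])
bot.move_l([*p,.15],feed=.2)
q=c+np.array([-.045-.02,0])@e
bot.move_to([*q,.25],o)
T=wristT();im=bot.grab_frame("wrist");cv2.imwrite("pics/w2.png",im[:,:,::-1]);np.save("w2T.npy",T)
print(bot.get_obs())
E
```

```text
3.075
False [ 0.1803 -0.6132  1.3704]
False [0.4278 0.5174 0.7876] [0.4738 0.0088 0.0953]
True [-2.7458 -0.2178 15.8399] [0.4733 0.0088 0.0788]
{'clock': 8.2333, 'joint_pos': array([-0.2741,  0.2128,  1.7499,  0.0002,  1.1807, -1.9546]), 'qvel': array([ 0.0136,  0.0139, -0.0002, -0.0002,  0.0034,  0.0002]), 'effort': array([ -1.1709, -59.6626, -35.7808,  -0.0631,   0.1023,  -0.0682]), 'tool_pos': array([ 0.4355, -0.0605,  0.2489]), 'tcp_rot': array([ 3.1407, -0.0016, -3.0319]), 'wrist_force': array([ 0.7434, -0.0469, -0.2115]), 'torque': array([-0.0345, -0.048 ,  0.0018]), 'gripper_force': 0.0, 'width': -0.002578079263008314}
```

View pics/w2.png

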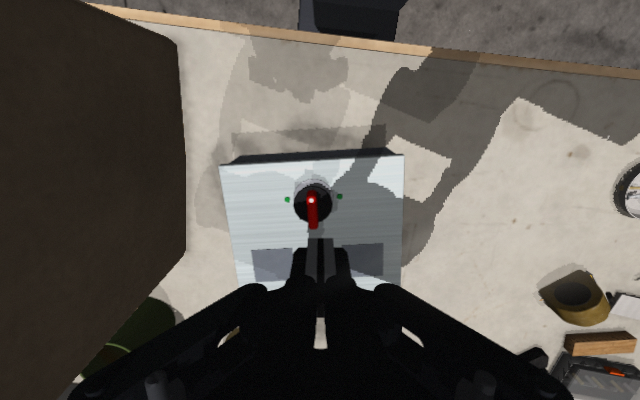

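The wrist view shows the flap shut. Its front edge runs from (219,165) to (404,154), with the red wing around (312,212) along box x and green marks at (287,199) and (339,196).

```bash
python3 - <<'E'
from h import *
im=cv2.imread("pics/w2.png");T=np.load("w2T.npy")
g=cv2.GaussianBlur(cv2.cvtColor(im,cv2.COLOR_BGR2GRAY),(3,3),0).astype(float)
def fit(pts):
    P=plane("wrist",pts,.079,T)[:,:2]
    vx,vy,x,y=cv2.fitLine(np.float32(P),cv2.DIST_HUBER,0,.001,.001).ravel();return np.array([vx,vy]),np.array([x,y])
F=[]
for u in range(230,396,4):
    y0=int(165-(u-219)*11/185);col=np.diff(g[y0-8:y0+9,u]);F.append((u,y0-8+np.argmax(col)+.5))
L=[];Rr=[]
for v in range(172,245,3):
    r=np.diff(g[v,215:245]);L.append((215+np.argmax(np.abs(r))+.5,v))
    r=np.diff(g[v,392:415]);Rr.append((392+np.argmax(np.abs(r))+.5,v))
ls=[fit(x) for x in(F,L,Rr)]
for d,p in ls: print(np.degrees(np.arctan2(d[1],d[0])),p)
yaw_f=np.arctan2(*( -ls[0][0] if ls[0][0][1]<0 else ls[0][0])[::-1])-np.pi/2
ex=np.r_[np.cos(yaw_f),np.sin(yaw_f)];ey=np.r_[-ex[1],ex[0]]
mid=((ls[1][1]+ls[2][1])/2)@ey;front=ls[0][1]@ex
print("yaw",yaw_f,"width",(ls[2][1]-ls[1][1])@ey,"stud xy",ex*(front+.043)+ey*mid)
h=cv2.cvtColor(im,cv2.COLOR_BGR2HSV);m=(((h[:,:,0]<10)|(h[:,:,0]>170))&(h[:,:,1]>120)&(h[:,:,2]>50)).astype(np.uint8);m[:170]=0;m[250:]=0;m[:,:280]=0;m[:,350:]=0
ys,xs=np.nonzero(m);print("red",len(xs),xs.min(),xs.max(),ys.min(),ys.max())
r=cv2.minAreaRect(np.c_[xs,ys].astype(np.float32));print(r)
for v in range(ys.min(),ys.max()+1,3):print(v,xs[ys==v].min(),xs[ys==v].max(),im[v,int(xs[ys==v].mean())],end="; ")
print(plane("wrist",[[xs[ys==v].mean(),v] for v in (ys.min(),ys.max())],.128,T))
gm=((h[:,:,0]>45)&(h[:,:,0]<80)&(h[:,:,1]>120)).astype(np.uint8)[185:212,275:350]
n,_,st,ce=cv2.connectedComponentsWithStats(gm);P=plane("wrist",ce[1:]+[275,185],.079,T);print(st[1:,4],P)
cv2.imwrite("pics/w2c.png",cv2.resize(im[140:260,210:420],None,fx=3.8,fy=3.8,interpolation=cv2.INTER_CUBIC))
E
```

```text
-80.57155 [ 0.4233 -0.1061]
9.481291 [ 0.4846 -0.1662]
9.990543 [0.4704 0.0379]
yaw 0.16455734 width 0.20368558 stud xy [ 0.4604 -0.067 ]
red 343 306 317 190 228
((311.50518798828125, 209.08792114257812), (38.28676223754883, 10.276354789733887), 86.633544921875)
190 310 313 [12 15 52]; 193 307 314 [ 6  9 68]; 196 306 315 [  5   7 123]; 199 306 316 [222 223 227]; 202 306 316 [174 176 198]; 205 307 316 [ 4  8 90]; 208 307 316 [ 0  2 87]; 211 308 316 [ 7  6 90]; 214 308 316 [ 7 10 91]; 217 308 317 [ 6  6 90]; 220 308 317 [ 5  8 90]; 223 309 317 [ 4  7 90]; 226 309 317 [ 3  8 90]; [[ 0.4362 -0.0696  0.128 ]
 [ 0.4755 -0.0642  0.128 ]]
[19 17] [[ 0.4552 -0.0375  0.079 ]
 [ 0.4655 -0.0967  0.079 ]]
```

View pics/w2c.png

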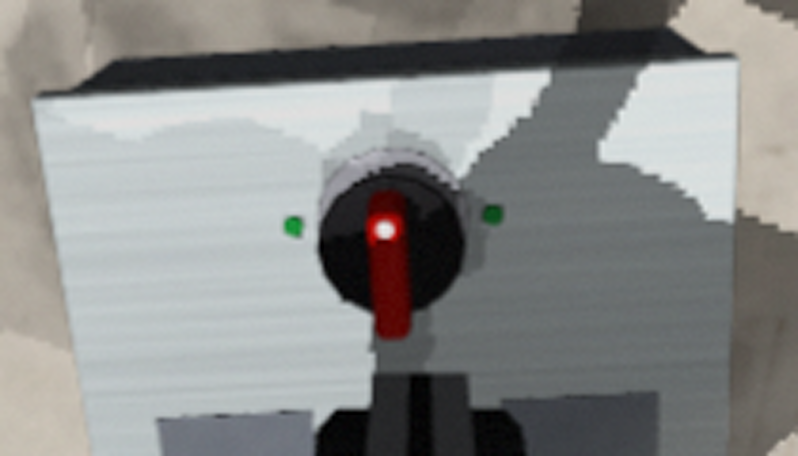

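The flap edges and the green marks agree: stud axis at (0.460,-0.067), box yaw 0.168, wing yaw about 0.14. Next I grasp the wing.

```bash
python3 - <<'E'
from h import *
o=[np.pi,0,.145-np.pi];p=[.4602,-.0667]
bot.set_gripper(.5)
bot.move_to([*p,.16],o)
print(bot.move_l([*p,.108],feed=.08,stop_force=12))
print(bot.get_obs()["wrist_force"])
bot.set_gripper(0)
bot.wait(.2)
s=bot.get_obs()
for k in("clock","wrist_force","torque","width","gripper_force","tool_pos","tcp_rot"):print(k,s[k])
b=bot.grab_frame("side")[130:205,300:400];cv2.imwrite("pics/b3.png",cv2.resize(b[:,:,::-1],None,fx=6,fy=6))
E
```

```text
False
[ 0.7762  0.0116 -0.1985]
clock 10.575
wrist_force [1.5409 1.8159 2.6131]
torque [ 0.399  -0.3088 -0.0119]
width 0.10074180172363412
gripper_force 60.65901517868042
tool_pos [ 0.4604 -0.0667  0.1081]
tcp_rot [-3.1415  0.0004 -2.9966]
```

View pics/b3.png

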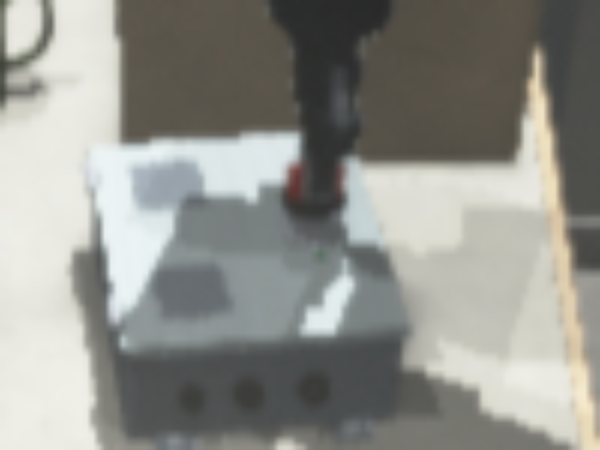

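The side crop shows the pads holding the red wing just above the collar, centred, with the flap shut. Next I press gently.

```bash
python3 - <<'E'
from h import *
s=bot.get_obs();p=s["tool_pos"].copy()
for k in range(1,9):
    z=.108-.002*k
    hit=bot.move_l([p[0],p[1],z],feed=.008,stop_force=4.5)
    s=bot.get_obs();print(hit,s["clock"],s["tool_pos"],s["wrist_force"])
    if hit or s["wrist_force"][2]>11:break
E
```

```text
False 11.025 [ 0.4604 -0.0667  0.1059] [1.3669 2.5747 3.2048]
False 11.425 [ 0.4604 -0.0667  0.104 ] [1.5321 2.7271 3.41  ]
False 11.825 [ 0.4604 -0.0667  0.102 ] [0.4053 1.6397 4.7389]
True 12.1083 [ 0.4605 -0.0666  0.1004] [-1.4214  1.3349 13.3484]
```

```bash
python3 - <<'E'
from h import *
p=[.4604,-.0667,.1013]
bot.move_l(p,feed=.01);s=bot.get_obs();print(s["tool_pos"],s["wrist_force"],s["torque"])
y0=.145-np.pi;y1=.168-1.5*np.pi
for y in np.linspace(y0,y1,7)[1:]:
    bot.move_to(p,[np.pi,0,(y+np.pi)%(2*np.pi)-np.pi])
    s=bot.get_obs();print(round(s["clock"],2),s["tool_pos"],s["tcp_rot"],s["wrist_force"],s["torque"],s["joint_pos"][5])
    if abs(s["torque"][2])>.6 or abs(s["wrist_force"][2])>20:break
E
```

```text
[ 0.4604 -0.0667  0.1013] [0.3346 2.9948 4.1763] [ 0.3939 -0.2084 -0.0003]
12.72 [ 0.4604 -0.0665  0.1012] [ 3.1412 -0.0001  3.0277] [1.3506 5.8127 3.9177] [ 0.8887 -0.3399  0.0434] -1.7293336609922758
13.09 [ 0.4604 -0.0663  0.1012] [ 3.1409 -0.0002  2.7697] [2.015  8.3313 4.4345] [ 1.4669 -0.5333  0.0575] -1.4713956369896417
13.46 [ 0.4605 -0.0661  0.1012] [ 3.1407 -0.0004  2.5116] [ 3.6167 10.1691  5.0132] [ 1.9539 -0.5876  0.0627] -1.2134552264876408
13.82 [ 0.4607 -0.0659  0.1013] [ 3.1404 -0.0006  2.2535] [ 4.2127 13.281   4.2199] [ 2.409  -0.8287  0.0989] -0.9554784700452126
14.19 [ 0.461  -0.0658  0.1013] [ 3.1401 -0.0007  1.9955] [ 6.216  15.5968  4.1481] [ 2.7496 -1.0889  0.0751] -0.6975031077497642
14.56 [ 0.4612 -0.0658  0.1014] [ 3.1398 -0.0011  1.7374] [ 8.036  16.5885  4.4962] [ 3.0652 -1.3135  0.1156] -0.4395184165113658
```

```bash
python3 - <<'E'
from h import *
def pr():
    s=bot.get_obs();print(round(s["clock"],2),s["tool_pos"],s["tcp_rot"],s["wrist_force"],s["torque"])
    return s
bot.move_l([.4612,-.0657,.1013],feed=.01);s=pr()
for k in range(1,6):
    hit=bot.move_l([.4612,-.0657,.1013+.001*k],feed=.008,stop_force=7);s=pr()
    if hit or s["wrist_force"][2]<-3:break
E
```

```text
14.83 [ 0.4614 -0.0653  0.1013] [ 3.1411 -0.0004  1.7386] [3.1676 6.4754 3.9451] [ 1.3974 -0.6213  0.0245]
15.11 [ 0.4614 -0.0653  0.1023] [ 3.1411 -0.0005  1.7385] [3.8045 7.7747 4.2459] [ 1.4742 -0.5904  0.0633]
15.38 [ 0.4614 -0.0653  0.1033] [ 3.1411 -0.0005  1.7385] [3.4542 7.2211 3.5362] [ 1.3906 -0.6285  0.0603]
15.66 [ 0.4614 -0.0653  0.1043] [ 3.1411 -0.0005  1.7385] [2.896  8.0853 3.6068] [ 1.4107 -0.6216  0.0701]
15.93 [ 0.4614 -0.0653  0.1052] [ 3.1411 -0.0005  1.7385] [3.6574 8.1047 2.8142] [ 1.4322 -0.632   0.0431]
16.14 [ 0.4614 -0.0651  0.1058] [ 3.1412 -0.001   1.7383] [ 2.6867  2.286  -1.1051] [ 0.4733 -0.5645  0.0587]
```

The lift met the catch: force dropped from +2.8 to -1.1 N at z = 0.1058. I'll release, retreat and check.

```bash
python3 - <<'E'
from h import *
p=[.4612,-.0655]
bot.move_l([*p,.1054],feed=.01);print(bot.get_obs()["wrist_force"],bot.get_obs()["torque"])
bot.set_gripper(.5);bot.wait(.2);print(bot.get_obs()["wrist_force"])
bot.move_l([*p,.26],feed=.15)
bot.move_to([p[0]-.02,p[1],.26],[np.pi,0,.145-np.pi])
bot.wait(.5)
im=bot.grab_frame("wrist");cv2.imwrite("pics/w3.png",im[:,:,::-1]);np.save("w3T.npy",wristT());print(bot.get_obs()["clock"])
cv2.imwrite("pics/w3c.png",cv2.resize(im[120:280,200:430,::-1],None,fx=3.4,fy=3.4,interpolation=cv2.INTER_CUBIC))
E
```

```text
[3.2193 6.7412 2.7005] [ 1.1413 -0.5286  0.028 ]
[-0.7647  0.5537  0.1002]
20.1917
```

View pics/w3c.png

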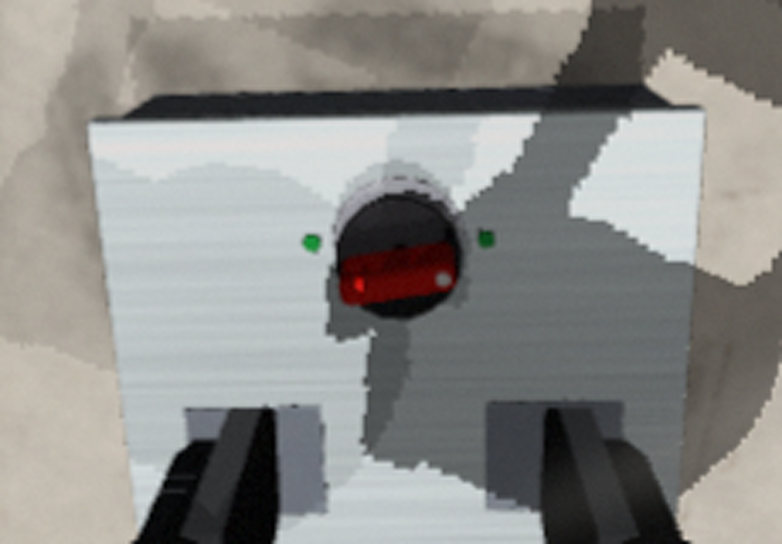

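The flap is shut and the wing lies across it, centred near crop (400,278), with its right end tilted forward. I'll measure the exact angle against the green marks at (312,243) and (486,238).

```bash
python3 - <<'E'
from h import *
for f in("w2","w3"):
    im=cv2.imread(f"pics/{f}.png");T=np.load(f+"T.npy")
    h=cv2.cvtColor(im,cv2.COLOR_BGR2HSV)
    m=(((h[:,:,0]<10)|(h[:,:,0]>170))&(h[:,:,1]>120)&(h[:,:,2]>75)).astype(np.uint8);m[:170]=0;m[250:]=0;m[:,:280]=0;m[:,350:]=0
    ys,xs=np.nonzero(m);zt=.128 if f=="w2" else .1253
    P=plane("wrist",np.c_[xs,ys],zt,T)[:,:2].astype(np.float32);r=cv2.minAreaRect(P)
    d=cv2.fitLine(P,cv2.DIST_L2,0,.001,.001).ravel();print(f,len(xs),r,"axis deg",np.degrees(np.arctan(d[1]/d[0])))
    if f=="w3":
      E=[]
      for u in range(xs.min()+3,xs.max()-2):
        E.append((u,ys[xs==u].min(),ys[xs==u].max()))
      E=np.array(E)
      for k in(1,2):
        Q=plane("wrist",E[:,[0,k]],zt,T)[:,:2].astype(np.float32);d=cv2.fitLine(Q,cv2.DIST_HUBER,0,.001,.001).ravel();print("edge",np.degrees(np.arctan2(d[1],d[0])))
    gm=((h[:,:,0]>45)&(h[:,:,0]<80)&(h[:,:,1]>120)).astype(np.uint8)[180:212,275:360]
    n,_,st,ce=cv2.connectedComponentsWithStats(gm);i=1+np.argsort(-st[1:,4])[:2];P=plane("wrist",ce[i]+[275,180],.079,T);d=P[1]-P[0];print(st[1:,4],"marks",P.mean(0),np.degrees(np.arctan(d[1]/d[0])))
E
```

```text
w2 255 ((0.45847979187965393, -0.06750994920730591), (0.03493215888738632, 0.009007391519844532), 9.636879920959473) axis deg 10.792238
[19 17] marks [ 0.4604 -0.0671  0.079 ] -80.13347616435411
w3 193 ((0.45908334851264954, -0.06735002994537354), (0.008681122213602066, 0.03304750472307205), 19.786344528198242) axis deg -72.21909
edge -73.67349
edge -71.01661
[18 16] marks [ 0.4604 -0.0672  0.079 ] -80.3673515091301
```

```bash
python3 - <<'E'
from h import *
bot.wait(1.0)
a=cv2.imread("pics/w3.png")[:,:,::-1].astype(int);b=bot.grab_frame("wrist").astype(int)
d=np.abs(a-b)[180:225,285:350].max(2);print("changed px",(d>40).sum())
if (d>40).sum()<15: print(bot.sign_off())
E
```

```text
changed px 0
the job is handed in; nothing more can be done
None
```

The flap is shut and the stud is locked and stays put on its own, with the wing about 8° short of square (roughly 1.43 rad, inside the 1.4 to 1.63 range); the stop was touched at about 13 N, the job took about 21 s, and it is handed in.

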